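# Put the instrument maker's small planes away in order of size

## Task

Put the four small wooden planes away on the board in order of size, one upright in the middle of each felt rest and lying straight along it (either end first), with the smallest on the rest nearest the oilstone and the largest at the oil jar's end. Leave the oilstone and the oil jar where they are.

Things in the scene. Friction and masses are not known exactly. Their poses are not given: they have to be found in the camera images.
- plane_1: the smallest of four small wooden hand planes: a pale boxwood block 46 mm long, 18 mm wide and 20 mm high, a steel iron and dark wedge, narrower than the block, leaning out of its top to 35 mm; brass pin across the top. About 30 g. Starts flat on the bench. Origin: centre of the underside; x along its length, y across its width, z up. Grip it across its width at the middle.
- plane_2: the second smallest of four small wooden hand planes: a pale boxwood block 62 mm long, 25 mm wide and 25 mm high, a steel iron and dark wedge, narrower than the block, leaning out of its top to 40 mm; brass pin across the top. About 60 g. Starts flat on the bench. Origin: centre of the underside; x along its length, y across its width, z up. Grip it across its width at the middle.
- plane_3: the second largest of four small wooden hand planes: a pale boxwood block 78 mm long, 32 mm wide and 30 mm high, a steel iron and dark wedge, narrower than the block, leaning out of its top to 45 mm; brass pin across the top. About 110 g. Starts flat on the bench. Origin: centre of the underside; x along its length, y across its width, z up. Grip it across its width at the middle.
- plane_4: the largest of four small wooden hand planes: a pale boxwood block 94 mm long, 39 mm wide and 35 mm high, a steel iron and dark wedge, narrower than the block, leaning out of its top to 50 mm; brass pin across the top. About 180 g. Starts flat on the bench. Origin: centre of the underside; x along its length, y across its width, z up. Grip it across its width at the middle.
- rest_a: first rest of the row, at the board's +y end. Four equal grey felts, 105 x 52 mm, 2 mm thick, fixed in a row 75 mm apart on a fixed dark wooden board (130 x 330 mm, 18 mm thick); top of felt 20 mm above the bench. Origin: centre of the felt's underside; x along its length (across the board); y along the row, towards rest_a.
- rest_b: second rest, next to rest_a. Four equal grey felts, 105 x 52 mm, 2 mm thick, fixed in a row 75 mm apart on a fixed dark wooden board (130 x 330 mm, 18 mm thick); top of felt 20 mm above the bench. Origin: centre of the felt's underside; x along its length (across the board); y along the row, towards rest_a.
- rest_c: third rest, next to rest_b. Four equal grey felts, 105 x 52 mm, 2 mm thick, fixed in a row 75 mm apart on a fixed dark wooden board (130 x 330 mm, 18 mm thick); top of felt 20 mm above the bench. Origin: centre of the felt's underside; x along its length (across the board); y along the row, towards rest_a.
- rest_d: last rest, at the board's other end (-y). Four equal grey felts, 105 x 52 mm, 2 mm thick, fixed in a row 75 mm apart on a fixed dark wooden board (130 x 330 mm, 18 mm thick); top of felt 20 mm above the bench. Origin: centre of the felt's underside; x along its length (across the board); y along the row, towards rest_a.
- oilstone: grey sharpening stone (104 x 42 mm) in a flat dark wooden holder 120 x 56 mm, 28 mm high in all, lying loose on the bench just beyond one end of the board (either end), about 112 mm from the centre of the nearest rest. Origin: centre of the underside; x along its length.
- oil_jar: amber glass jar of honing oil with a steel cap, 56 mm across, 75 mm high, standing loose on the bench just beyond the other end of the board. Origin: centre of the underside.
There are look-alikes about, which are no part of the job. Leave any green look-alike of the plane_2 alone. What is shaped like the oilstone but purple is not meant.

How it is judged:
At the end, for the whole second after the job is handed in: From the oilstone's end the rests carry the planes from smallest to largest, each centre within 15 mm of its rest's centre, its length within 0.26 rad of the rest's (either way round), flat on the felt, upright within 0.15 rad, released and at rest (((y of oilstone in the frame of rest_a above 0 m and horizontal distance between plane_1 and rest_a below 0.015 m and angle between the x axis of plane_1 and the x axis of rest_a, either way round below 0.26 rad and horizontal distance between plane_2 and rest_b below 0.015 m and angle between the x axis of plane_2 and the x axis of rest_b, either way round below 0.26 rad and horizontal distance between plane_3 and rest_c below 0.015 m and angle between the x axis of plane_3 and the x axis of rest_c, either way round below 0.26 rad and horizontal distance between plane_4 and rest_d below 0.015 m and angle between the x axis of plane_4 and the x axis of rest_d, either way round below 0.26 rad) or (y of oilstone in the frame of rest_a below 0 m and horizontal distance between plane_1 and rest_d below 0.015 m and angle between the x axis of plane_1 and the x axis of rest_d, either way round below 0.26 rad and horizontal distance between plane_2 and rest_c below 0.015 m and angle between the x axis of plane_2 and the x axis of rest_c, either way round below 0.26 rad and horizontal distance between plane_3 and rest_b below 0.015 m and angle between the x axis of plane_3 and the x axis of rest_b, either way round below 0.26 rad and horizontal distance between plane_4 and rest_a below 0.015 m and angle between the x axis of plane_4 and the x axis of rest_a, either way round below 0.26 rad)) and z of plane_1 in the frame of rest_a between -0.002 and 0.006 m and angle between each of plane_1, plane_2, plane_3, plane_4's own z axis and vertical below 0.15 rad and linear speed of each of plane_1, plane_2, plane_3, plane_4 below 0.02 m/s and contact force between each of plane_1, plane_2, plane_3, plane_4 and the fingers below 0.1 N and z of plane_2 in the frame of rest_a between -0.002 and 0.006 m and z of plane_3 in the frame of rest_a between -0.002 and 0.006 m and z of plane_4 in the frame of rest_a between -0.002 and 0.006 m); the robot touches nothing.
It fails at once if the oilstone is moved more than 25 mm (distance of oilstone from where it was at the start of the episode above 0.025 m).
It fails at once if the oil jar is moved more than 25 mm or tipped (distance of oil_jar from where it was at the start of the episode above 0.025 m or angle between oil_jar's own z axis and vertical above 0.35 rad).
It also fails if it takes over 106 s, if anything falls off the work surface, if the arm or the gripper's body presses on something with over 40 N, if the wrist force passes 120 N, or if a joint passes its speed limit or range.

## Robot

A 6-joint arm with a two-finger parallel gripper is mounted at the origin on the work surface. World frame = base frame: x ahead of the robot, y to its left, z up, the work surface at z = 0. Lengths are in m, angles in rad, forces in N, time in s.
With the tool pointing down it reaches from about 0.3 to 0.95 m from the base axis. Payload 3.1 kg.
Tool frame: the origin (TCP) lies between the finger pads; the fingertips stand 19 mm ahead of it and the grasp point (between the pads) is the TCP; z points along the fingers, x is the direction in which the jaws open and shut, and the axes are right-handed (so a half turn about z gives the same grasp; the last joint's range is limited). The gripper opens to 85 mm and grips with 20 to 120 N. Pads are 22 mm wide; open, the fingers measure 114 mm over their backs; the gripper's body (76 mm by 85 mm) begins 54 mm behind the grasp point. The pads swing forward as they close: fully open they stand 13 mm farther back than shut.
Start: joints at [1.132, 0.308, 1.634, -0, 1.2, -0.07], TCP at [0.225, 0.583, 0.25] pointing down, gripper open.
Joint ranges: [-3.06, 3.06], [-0.79, 1.96], [0.05, 2.63], [-1.19, 4.34], [0.05, 2.64], [-2.94, 2.94]. Speed limits (rad/s): [2.79, 2.79, 3.14, 3.14, 3.14, 3.14].

## Interface

Orientations are given as a unit quaternion [x, y, z, w].
In Python, from workcell import robot gives the robot as it stands. Calls block until the motion is done:
- robot.goto(position, orientation): joint-space move of the TCP to a pose.
- robot.move_linear(position, vel=0.15, rotation=None, guard=None): straight line of the TCP; rotation=None keeps the orientation; vel is the mean speed in m/s. With guard (N) it stops when the force on the tool has changed by that much, and returns True; else False.
- robot.move_joints(angles): joint-space move.
- robot.grip(opening): finger opening in m; the grip force is fixed at half the most; returns when the fingers have stopped.
- robot.dwell(seconds).
- robot.solve_ik(position, orientation): joint angles nearest the present ones, or None.
- robot.read_state(): the state.
- robot.grab_frame(name): name is "side" or "top" or "wrist"; returns a dict with "color" (420x560x3 uint8, red, green, blue), "range_z" (420x560 float32, m along the optical axis (not along the pixel's ray), 0 where there is no reading), "fx", "fy", "cx", "cy" (pixels), "eye" and "orientation" of the camera in the world. Camera axes: x right, y down, z forward; pixel columns grow to the right and rows downward; lengths in m; the calibration is good to about 2 mm. A picture is of the moment at which its call begins.
A pose or a line that the arm cannot do raises robot.PlanningError and nothing moves.
- robot.finish_job(): hands the job in, once; it reports no verdict.
The state is a dict: "time_s": time; "qpos": joint angles; "qvel": joint speeds; "effort": joint torques, N m; "tcp_pos": TCP position; "ee_rot": TCP orientation; "contact_force": force on the tool from outside, world axes, zero at the start; "ft_torque": the same for the moment, N m; "width": finger opening in m.
Only numpy, scipy, OpenCV 4.12 (cv2) and the standard library are available. Lean on these libraries where they do the work, as an engineer would, in place of code of your own. Each camera call takes 0.05 s, during which the arm holds its last target.

## Working session

There is one attempt and no reset: what is moved stays moved. The work goes in short steps, each a Python script; the robot and the scene stay as the last script left them, time stands still between calls to the robot, and variables do not carry over. Pictures are saved under pics/ and viewed, and the job is handed in when it is done.

```bash
mkdir -p pics; ls
cat > h.py <<'E'
import numpy as np, cv2
from workcell import robot
from scipy.spatial.transform import Rotation as R
def shot(cam,name):
    f=robot.grab_frame(cam); cv2.imwrite(f'pics/{name}.png',f['color'][:,:,::-1]); np.savez(f'pics/{name}.npz',**{k:np.array(v) for k,v in f.items()}); return f
def pts(f):
    z=f['range_z']; v,u=np.mgrid[0:z.shape[0],0:z.shape[1]]
    p=np.stack([(u-f['cx'])/f['fx']*z,(v-f['cy'])/f['fy']*z,z],-1)
    q=np.array(f['orientation']); M=q if q.shape==(3,3) else R.from_quat(q).as_matrix()
    return p@M.T+np.array(f['eye'])
E
python3 - <<'E'
from h import *
for c in ['top','side','wrist']:
    f=shot(c,c+'0'); print(c,f['fx'],f['fy'],f['cx'],f['cy'],f['eye'],f['orientation'])
    P=pts(f); print(P[210,280],P[400,280])
print(robot.read_state())
E
```

```text
pics
top 479.00370901216877 479.00370901216877 286.66484355898115 207.80508549742223 [0.37988477 0.0203442  1.12863166] [ 0.70907311 -0.69806042  0.07644773 -0.06389614]
[0.5976912  0.01776447 0.02083014] [0.17172305 0.01063996 0.00247037]
side 478.4955101940029 478.4955101940029 278.9493518127444 211.92516678017958 [ 0.22533404 -0.49247765  0.7288476 ] [ 0.88430566 -0.28633525  0.11287861 -0.35110404]
[0.61931344 0.05083279 0.02197829] [ 3.96818217e-01 -2.56117372e-01 -2.82452036e-04]
wrist 306.91701500135133 306.91701500135133 276.24516114373307 213.53843930309665 [0.16161993 0.60960582 0.37318403] [0.81696303 0.56031553 0.07651217 0.112977  ]
[ 2.56543318e-01  5.77363758e-01 -1.98759014e-05] [0.21563466 0.58952932 0.31938386]
{'time_s': 0.15, 'qpos': array([ 1.13230542e+00,  3.08827713e-01,  1.63489002e+00,  5.27854886e-06,
        1.19967944e+00, -6.97101766e-02]), 'qvel': array([ 0.00069553, -0.00348463, -0.00523634,  0.00076483,  0.00017277,
        0.00070049]), 'effort': array([-1.36515378e-04, -4.15806627e+01, -2.77144933e+01, -2.14141733e-04,
        6.16153833e-03,  1.41798006e-05]), 'tcp_pos': array([0.22507174, 0.58241946, 0.24929867]), 'ee_rot': array([ 8.24766358e-01,  5.65472935e-01, -7.79128368e-04,  4.55011827e-04]), 'contact_force': array([-0.10013465,  0.2104502 , -0.34944313]), 'ft_torque': array([-0.04058671, -0.02232833,  0.0009335 ]), 'width': 0.08514974333716514}
```

View pics/top0.png

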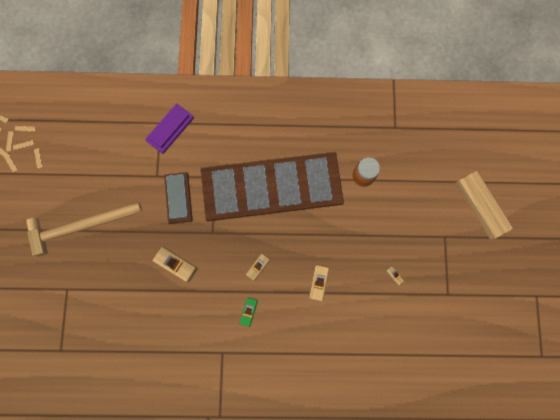

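View pics/side0.png

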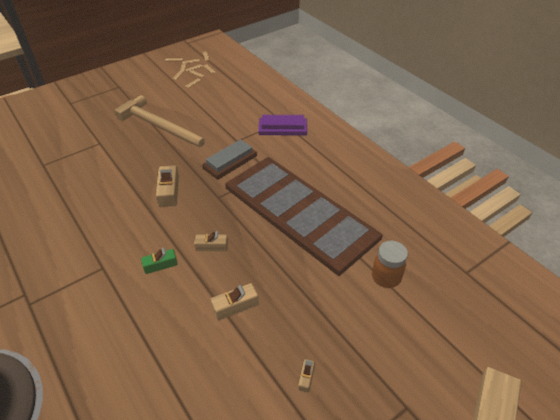

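The side and top views agree. In the top view the grey oilstone is at (177,197), at the +y end next to rest_a (225,190). The purple look-alike is at (170,128), so it is not the one meant. The rests are at (225,190), (256,187), (288,184) and (319,180), and the jar is at (367,172). The planes, judged by size, are 4 at (175,264), 3 at (319,283), 2 at (258,267) and 1 at (395,276). The green one at (248,312) is a decoy. Next I'll measure positions and confirm in a crop.

```bash
cat >> h.py <<'E'
H={1:.020,2:.025,3:.030,4:.035}; L={1:.046,2:.062,3:.078,4:.094}; W={1:.018,2:.025,3:.032,4:.039}
def rayplane(f,uv,h):
    uv=np.atleast_2d(uv); d=np.c_[(uv[:,0]-f['cx'])/f['fx'],(uv[:,1]-f['cy'])/f['fy'],np.ones(len(uv))]@R.from_quat(f['orientation']).as_matrix().T
    e=np.array(f['eye']); return (e+d*((h-e[2])/d[:,2])[:,None])[:,:2]
def rect(xy):
    (c,s,a)=cv2.minAreaRect((xy*1000).astype(np.float32)); a=np.deg2rad(a)
    if s[0]<s[1]: s=s[::-1]; a+=np.pi/2
    a=(a+np.pi/2)%np.pi-np.pi/2
    return np.array(c)/1000,a,np.array(s)
def plane(f,n,uv,r=32,base=0.):
    """height-band cloud around pixel uv"""
    P=pts(f); m=np.zeros(P.shape[:2],bool); u,v=uv; m[max(0,v-r):v+r,max(0,u-r):u+r]=1
    m&=(P[...,2]>base+H[n]-.006)&(P[...,2]<base+H[n]+.006)
    k,lab,st,_=cv2.connectedComponentsWithStats(m.astype(np.uint8),connectivity=8)
    # keep pixels
    return rect(P[m][:,:2]), np.median(P[m][:,2]), m.sum()
def pale(f,n,uv,r=32,base=0.):
    """convex hull of pale+iron pixels cast on the top plane"""
    hsv=cv2.cvtColor(f['color'],cv2.COLOR_RGB2HSV); m=((hsv[...,2]>150)&(hsv[...,0]<28)).astype(np.uint8)
    w=np.zeros_like(m); u,v=uv; w[max(0,v-r):v+r,max(0,u-r):u+r]=1; m&=w
    vv,uu=np.nonzero(m); return rect(rayplane(f,np.c_[uu,vv],base+H[n])), len(uu)
E
python3 - <<'E'
from h import *
np.set_printoptions(precision=4,suppress=True)
f=dict(np.load('pics/top0.npz')); P=pts(f)
for n,uv in {4:(175,264),2:(258,267),3:(319,283),1:(395,276)}.items():
    print(n,plane(f,n,uv),pale(f,n,uv))
hsv=cv2.cvtColor(f['color'],cv2.COLOR_RGB2HSV)
for nm,uv in dict(a=(225,190),b=(256,187),c=(288,184),d=(319,180)).items():
    m=np.zeros((420,560),np.uint8); m[uv[1]-28:uv[1]+28,uv[0]-19:uv[0]+19]=1
    m&=(hsv[...,1]<80).astype(np.uint8)
    m=cv2.morphologyEx(m,cv2.MORPH_CLOSE,np.ones((3,3))); m=cv2.morphologyEx(m,cv2.MORPH_OPEN,np.ones((3,3)))
    v,u=np.nonzero(m); print(nm,rect(rayplane(f,np.c_[u,v],.02)),np.median(P[m>0][:,2]))
print('stone',P[197,177],'jar',P[167,369],'purple',P[128,170],'bench',P[240,240])
m=(P[...,2]>.01)&(P[...,2]<.03); m[:,:200]=0;m[:,345:]=0;m[225:]=0;m[:150]=0
print('board',rect(P[m][:,:2]))
c=f['color'][230:340,130:430,::-1]; cv2.imwrite('pics/crop0.png',cv2.resize(c,None,fx=2.6,fy=2.6,interpolation=cv2.INTER_CUBIC))
E
```

```text
4 ((array([0.4675, 0.2566]), np.float64(1.0431410908032164), array([94.303 , 39.0217])), np.float64(0.0357401500637593), np.int64(625)) ((array([0.4492, 0.2661]), np.float64(-0.024857546140635733), array([108.9564, 107.2134])), 603)
2 ((array([0.4449, 0.0753]), np.float64(-0.39670474229431196), array([106.8145,  35.9005])), np.float64(0.025373985640394725), np.int64(255)) ((array([0.4206, 0.0583]), np.float64(0.7591294747742063), array([120.3118, 105.3909])), 382)
3 ((array([ 0.4302, -0.0733]), np.float64(-0.19709389437403946), array([77.4737, 32.2497])), np.float64(0.030195066627093814), np.int64(417)) ((array([ 0.4182, -0.0735]), np.float64(1.503017279155726), array([146.5574, 101.3835])), 991)
1 ((array([ 0.45, -0.25]), np.float64(0.6794678684042932), array([46.4311, 18.799 ])), np.float64(0.019703917999818965), np.int64(122)) ((array([ 0.4227, -0.2473]), np.float64(-1.557164497749865), array([146.6476,  90.628 ])), 487)
a (array([0.6423, 0.1502]), np.float64(0.14193977826422777), array([106.3988,  53.4762])) 0.020437607671408786
b (array([0.653, 0.076]), np.float64(0.1388453681698807), array([106.8641,  53.6514])) 0.020305744651102464
c (array([0.6635, 0.0018]), np.float64(0.14404663829210307), array([106.2386,  53.5514])) 0.02051294350362931
d (array([ 0.6744, -0.0726]), np.float64(0.14320071846135307), array([106.3609,  53.3649])) 0.020179376046719266
stone [0.6225 0.2591 0.0307] jar [ 0.6898 -0.1835  0.079 ] purple [0.7942 0.2872 0.0255] bench [0.5277 0.1112 0.0001]
board (array([0.659 , 0.0394]), np.float64(-1.4250653556266162), array([330.4843, 132.2762]))
```

View pics/crop0.png

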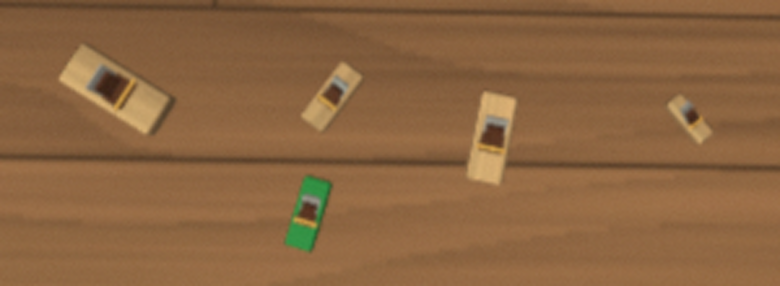

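The crop, which shows the bench planes and the green decoy, confirms four pale planes. Their measured sizes are 94x39, 77x32 and 46x19, with heights matching. The fourth must be plane_2 (my window for it also took in the green one, so I'll re-measure with a smaller window). The oilstone is at +y, so planes 1, 2, 3, 4 go to rests a, b, c, d. I'll start with plane_1.

```bash
cat >> h.py <<'E'
REST={1:(.6423,.1502),2:(.653,.076),3:(.6635,.0018),4:(.6744,-.0726)}; RA=.142
GZ={1:.023,2:.024,3:.026,4:.028}
def quat(psi): return (R.from_euler('z',psi)*R.from_euler('x',np.pi)).as_quat()
def down(xy,z,ang):
    c=[]
    for psi in (ang+np.pi/2,ang-np.pi/2):
        q=robot.solve_ik([*xy,z],quat(psi))
        if q is not None and robot.solve_ik([*xy,z],quat(psi)) is not None: c.append((abs(q[5]),psi))
    return quat(min(c)[1])
def pick(n,xy,ang):
    g=GZ[n]; q=down(xy,.13,ang)
    robot.grip(min(.085,W[n]+.030)); robot.goto([*xy,.13],q)
    hit=robot.move_linear([*xy,g],vel=.12,guard=15); 
    robot.grip(W[n]-.012); robot.move_linear([*xy,.13],vel=.12)
    s=robot.read_state(); print(n,'picked hit',hit,'width',s['width'],s['time_s'],s['qpos'][5])
def place(n):
    xy=REST[n]; z=GZ[n]+.020; q=down(xy,.14,RA); robot.goto([*xy,.14],q)
    robot.move_linear([*xy,z+.012],vel=.12); hit=robot.move_linear([*xy,z-.001],vel=.03,guard=6)
    s=robot.read_state(); print(n,'place hit',hit,'z',s['tcp_pos'],'want',z,'w',s['width'])
    robot.dwell(.2); robot.grip(W[n]+.016); robot.move_linear([*xy,.15],vel=.12); print(robot.read_state()['time_s'])
E
python3 - <<'E'
from h import *
f=dict(np.load('pics/top0.npz')); print(plane(f,2,(258,267),r=18))
pick(1,(.450,-.250),.6795)
shot('side','s1')
E
```

```text
((array([0.46475   , 0.06775168]), np.float64(-0.6310972729993471), array([61.47795486, 25.30753899])), np.float64(0.025371648069762), np.int64(246))
1 picked hit False width 0.01644737981376464 6.125 0.2995695051021201
```

View pics/s1.png

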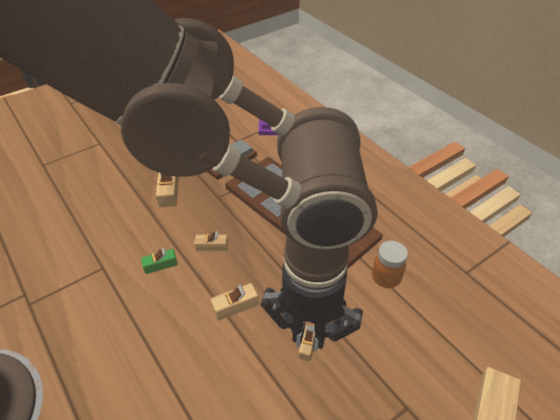

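The side view shows plane_1 held level between the fingers at about (307,340). Now I'll place it.

Run:
```python
from h import *
place(1)
robot.goto([.45,.10,.25],quat(RA+np.pi/2))
f=shot('top','t1'); shot('side','s2')
print(plane(f,1,(225,190),r=22,base=.02))
```

```text
1 place hit True z [0.64304177 0.1503626  0.04415443] want 0.043 w 0.016627326039239
10.6417
((array([0.64545093, 0.15225258]), np.float64(0.13067236813340122), array([44.89741135, 18.02517891])), np.float64(0.04038365147461742), np.int64(121))
```

View pics/t1.png

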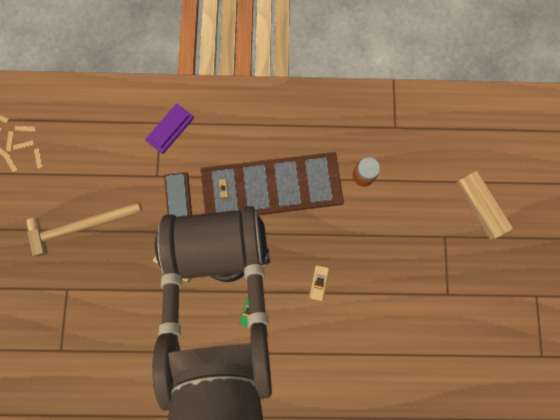

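View pics/s2.png

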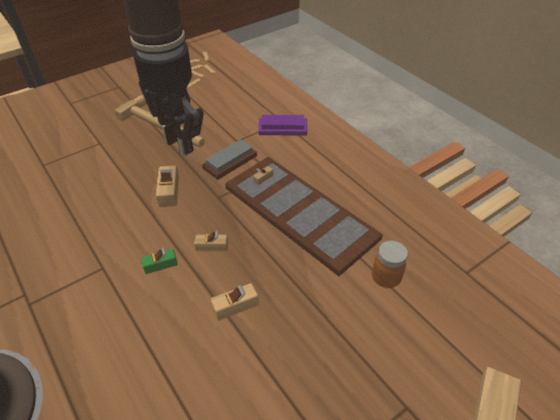

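Plane_1 sits upright on rest_a at (224,188) in the top view, about 3.7 mm off centre and 0.01 rad off in angle. On to the others.

Run:
```python
from h import *
pick(2,(.4648,.0678),-.631); place(2)
pick(3,(.4302,-.0733),-.197)
shot('side','s3'); place(3)
shot('side','s4')
```

```text
2 picked hit False width 0.02358828542504081 15.1167 -0.8876799319900608
2 place hit True z [0.6538123  0.07603924 0.04506907] want 0.044 w 0.023876048120182274
19.9583
3 picked hit False width 0.030974403274020047 23.7583 1.4992066819526317
3 place hit True z [0.66434904 0.00178228 0.04708759] want 0.046 w 0.030775400315562976
27.55
```

View pics/s4.png

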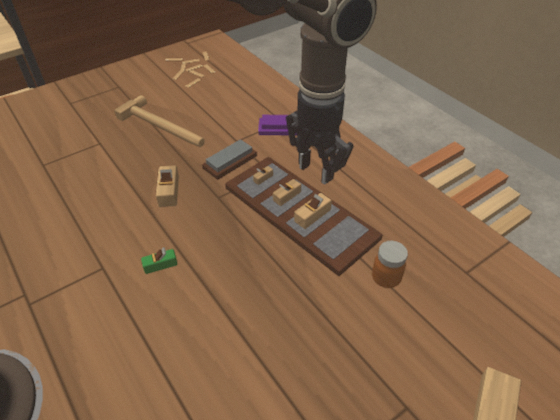

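The side view shows planes 1, 2 and 3 upright at (263,174), (287,190) and (313,209), each on its own felt. Plane_4 is next.

Run:
```python
from h import *
pick(4,(.4675,.2566),1.043); place(4)
robot.goto([.40,.35,.25],quat(RA+np.pi/2))
f=shot('top','t5'); shot('side','s5'); P=pts(f)
for n,uv in {1:(225,190),2:(256,187),3:(288,184),4:(319,180)}.items():
    r,z,k=plane(f,n,uv,r=29,base=.02) if n==4 else plane(f,n,uv,r=24 if n>2 else 20,base=.02)
    print(n,r,z,'err mm',np.hypot(*(r[0]-REST[n]))*1e3,'dang',r[1]-RA)
for nm,uv in dict(stone=(177,197),jar=(369,167)).items():
    f0=dict(np.load('pics/top0.npz')); d=np.abs(pts(f0)[uv[1],uv[0]]-P[uv[1],uv[0]]); print(nm,d)
```

```text
4 picked hit False width 0.038167048684484166 31.5417 0.948143204985815
4 place hit True z [ 0.67529149 -0.0728133   0.04919381] want 0.048 w 0.037671089741866996
35.7333
1 (array([0.64515643, 0.15214279]), np.float64(0.14070841579995919), array([46.17293549, 17.67875481])) 0.040465615428567414 err mm 3.4545115229648773 dang -0.0012915842000408018
2 (array([0.65404626, 0.07764407]), np.float64(0.13751635091739023), array([62.82194138, 24.72257042])) 0.045286364297188464 err mm 1.9487553317482273 dang -0.004483649082609759
3 (array([ 0.66813452, -0.019618  ]), np.float64(0.16079840424664904), array([80.39788055, 79.33720398])) 0.05054944505081249 err mm 21.913683275441965 dang 0.018798404246649053
4 (array([ 0.67101465, -0.04548746]), np.float64(0.11492919121793865), array([94.96749878, 91.47462463])) 0.05496483449003664 err mm 27.323073973168157 dang -0.027070808782061334
stone [0.0004649  0.00045753 0.00210375]
jar [0.00160823 0.00105797 0.00544643]
```

View pics/t5.png

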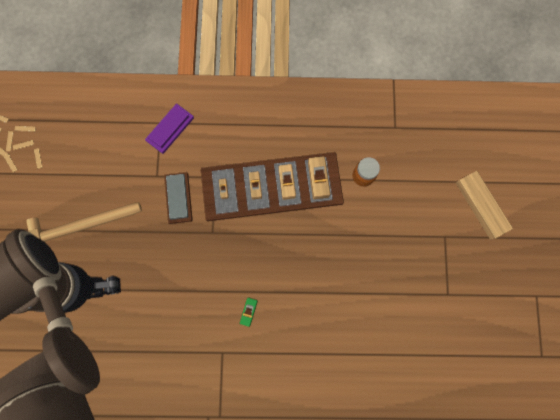

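View pics/s5.png

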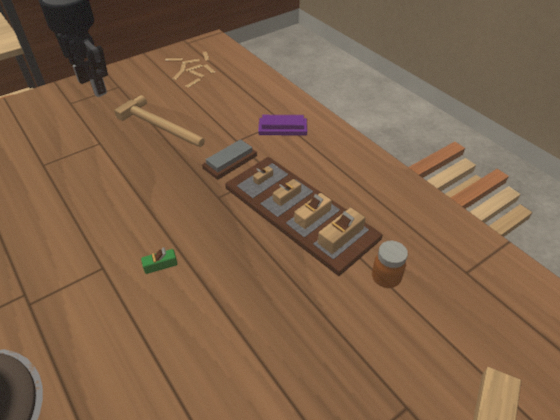

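All four are in order. The bad readings for planes 3 and 4 (80x79 and 95x91) come from windows that took in neighbouring planes. I'll re-measure those from the same picture with narrower windows.

Run:
```python
from h import *
f=dict(np.load('pics/top5.npz' if 0 else 'pics/t5.npz')); P=pts(f)
for n,uv in {3:(288,182),4:(319,179)}.items():
    m=(abs(P[...,2]-.02-H[n])<.006); w=np.zeros_like(m); w[150:215,uv[0]-14:uv[0]+15]=1; m&=w
    r=rect(P[m][:,:2]); print(n,r,'err mm',np.hypot(*(r[0]-REST[n]))*1e3,'dang',r[1]-RA)
```

```text
3 (array([0.66342291, 0.00337778]), np.float64(0.14676865524227312), array([78.72722626, 31.89143372])) err mm 1.5796591542645744 dang 0.004768655242273129
4 (array([ 0.67412988, -0.07100891]), np.float64(0.14254508149048917), array([95.1722641 , 39.12831116])) err mm 1.6138547265075955 dang 0.0005450814904891799
```

```bash
python3 -c "
from h import *
print(robot.read_state()['time_s'],robot.finish_job())"
```

```text
the job is handed in; nothing more can be done
37.8417 None
```

All four planes are on the board in size order, and I handed the job in at about 38 s of the 106 s allowed. The hand-in reports no verdict.

The grey oilstone was at the board's +y end, so plane_1, plane_2, plane_3 and plane_4 went to rest_a, rest_b, rest_c and rest_d.

| Plane | Rest | Off centre (mm) | Angle error (rad) |
|---|---|---|---|
| plane_1 | rest_a | 3.5 | 0.001 |
| plane_2 | rest_b | 1.9 | 0.004 |
| plane_3 | rest_c | 1.6 | 0.005 |
| plane_4 | rest_d | 1.6 | 0.001 |

- **Seating:** The block tops measured about 20 mm above the blocks' own heights, so each lies flat on its felt. The side view shows all four upright and released, with the arm well clear.
- **Stone, jar and look-alikes:** The oilstone and oil jar look unmoved in the before and after pictures. A spot depth check at one pixel on each differed by 2 mm (stone) and 5 mm (jar). I put that down to depth noise at the pixel and did not check it further. I did not touch the green plane or the purple stone.
- **Readings that disagreed:** My first final reading for planes 3 and 4 gave 22 and 27 mm errors. The window had taken in the neighbouring planes, which showed in the impossible sizes. The narrower re-measurement matched the given sizes and is what the table shows.

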